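# Turn a milled bridge blank in the slide-jaw holder

## Robot

A 7-joint arm with a two-finger parallel gripper is mounted at the origin on a cart in front of the work surface, level with it; the furniture and walls round the work are solid. World frame = base frame: x ahead of the robot, y to its left, z up, the work surface at z = 0. Lengths are in m, angles in rad, forces in N, time in s.
With the tool pointing down it reaches from about 0.4 to 0.85 m from the base axis. Payload 10.4 kg.
Tool frame: the origin (TCP) lies on the mounting face of the last link; the fingertips stand 173 mm ahead of it and the grasp point (between the pads) lies 155 mm ahead of it; z points along the fingers, y is the line along which they close (so a half turn about z gives the same grasp; the last joint's range is limited). The gripper opens to 85 mm and grips with 20 to 120 N. Pads are 22 mm wide; open, the fingers measure 114 mm over their backs; the gripper's body (76 mm by 85 mm) begins 54 mm behind the grasp point. The pads swing forward as they close: fully open they stand 13 mm farther back than shut.
Start: joints at [1.3, 0.332, -0.065, 1.46, 0.022, 1.35, -0.088], TCP at [0.153, -0.606, 0.405] pointing down, gripper open.
Joint ranges: [-2.6, 2.6], [-0.5, 2.12], [-1.47, 1.34], [0.16, 2.42], [-1.27, 4.41], [0.06, 2.06], [-2.6, 2.6]. Speed limits (rad/s): [2.22, 2.22, 2.79, 2.79, 3.14, 3.14, 3.14].

## Interface

Orientations are given as a rotation vector (axis times angle).
In Python, from cell import env gives the robot as it stands.
- The arm moves only by the tool apply_moves, never from a script. Its argument "plan" is a list of rows, each a list of 2 entries, a list of its own where there are three numbers: the shift along the tool's x, y, z in m, then the turn about the tool's z in rad. A call has 1 to 8 rows; each row is the pose to reach, as a shift and turn from the pose commanded when the call began, along the tool's axes at that moment; what a row does not reach only later rows make up. A row lasts 1/12 s, in which the tool goes at most 41.7 mm and 7.16 degrees, less where a joint would pass 70% of its speed; a pose out of reach is approached as far as the arm can. A call with a gripper value outside its range is refused whole. "fingers" is the closure, from 0 (fully open) to 1 (shut), set as the call begins (left out, the last holds). The fingers move at their own pace and stop on an object; "force" is the grip in N (left out, the last holds). Time passes only in rows, so rows that repeat a pose let the fingers close. It gives the time, the measured TCP pose, the force, the opening and the grip force at its end, in the units of the state.
- env.sense(): the state, without advancing time (a new reading comes with each control period).
- env.camera(name): name is "scene" or "top" or "wrist"; returns a dict with "image" (384x512x3 uint8, red, green, blue), "fovy" (degrees; the focal length in pixels is half the picture's height over the tangent of half this angle, whatever the lens; pixels are square), "cx", "cy" (the principal point, pixels), "pose" (4x4, takes a point from camera to world coordinates); the wrist camera has in their place "T_tool_cam" (4x4, takes a point from camera to tool coordinates, whose origin is the TCP and whose axes are the flange's). Camera axes: x right, y up, looking along -z (the intrinsics and any distortion apply to the point x, -y, -z); pixel columns grow to the right and rows downward; lengths in m; the calibration is good to about 2 mm. A picture is of the moment at which its call begins: read the wrist's pose just before it. There is no depth.
- env.hand_in(): hands the job in; it is judged then, once.
Trained networks look in a picture, given as the dict that the camera call returned (one of the last four; its "shot" number tells which), for a name from the list of things; names that differ only in an ending like _2 or _b are one class to them, and where a whole thing is asked for, a point or a joint stands for the part that bears it (a point fixed in the world has none). Each returns a list of dicts, best first, with "score" (0 to 1); they miss things now and then, are a little off and sometimes report something else, mostly with a low value. They report only what shows in the picture. A call takes as long as a camera call.
- env.regions_of(query, picture): "pixels" (384x512 bool, what is visible of it).
- env.pinpoint(query, picture): "xyz" ([x, y, z] in m, in world coordinates, good to about 4 mm: a listed point, or the origin of a listed thing).
The state is a dict: "t": time; "q": joint angles; "qd": joint speeds; "tau": joint torques, N m; "ee_pos": TCP position; "ee_rot": TCP orientation; "force": force on the tool from outside, world axes, zero at the start; "moment": the same for the moment, N m; "gripper_width": opening from 0.0 (shut) to 1.0 (fully open); "finger_force": force on a finger pad.
Only numpy, scipy, OpenCV 4.12 (cv2) and the standard library are available. Lean on these libraries where they do the work, as an engineer would, in place of code of your own. Each camera call takes 0.05 s, during which the arm holds its last target. There are 200 camera calls.

## Task

The blank is clamped on edge in the holder, its milled face (the side with the three-tooth bridge in its pocket) pressed against the sliding jaw. Unlock the lever, slide the jaw open, lift the blank clear and lay it back between the jaws, flat on the bed with the milled face up. Then push the sliding jaw home so that the blank sits snug and square between both jaws, and swing the lever fully back to lock; leave everything else on the bench where it is.

Things in the scene. Friction and masses are not known exactly. Their poses are not given: they have to be found in the camera images.
- holder: green slide-jaw holder, fixed; base 92x236 mm. Origin at bench level; x across the bed, y along it. Bed (two rails, 30 mm wide in x) 40 mm above the origin. Fixed jaw: brass face at y=-35 mm; sliding jaw opposite, at +y. Jaws: 38 mm wide about x=0, 14 mm above the bed. Beside the rails, under the blank's overhanging ends, it is open down to 18 mm above the bench
- jaw (a joint): sliding jaw, m: gap between the jaws = 20 mm + this value; grows as it opens to the holder's +y; -0.006 to 0.036. Its brass face (at y = -15 mm + this value in the holder's frame) is sprung and gives up to 3 mm at 4 N/mm. Lever unlocked: slides with about 5 N, stays where left; locked: jammed. Move it by the knob (along y) or its body, 34 mm wide in x, 54 mm long, 9 mm above the bed
- lever (a joint): locking lever on the sliding jaw, on a vertical pin 36 mm behind the jaw's face (to +y, x = 0): 0 = locked, arm to the holder's -x; 1.57 = unlocked, arm to the holder's +y (clockwise from above). Stays where left, turns with about 2 N at the knob; below about 0.25 rad its eccentric jams the jaw and nips it up 0.4 mm
- lever_knob (a point): middle of the red upright knob on the lever's end: 15 mm thick, from 11 mm below to 11 mm above this point; 55 mm from the lever's pin, 72.5 mm above the bench. The 10 mm wide lever arm runs below it, its top 14 mm below this point
- blank_centre (a point): centre of the ivory milling blank, 48x20x38 mm along its x, y, z; 55 g. Its +y is the milled face (bridge in a pocket; treat as solid), -y the plain back; ends at +-x flat and free. At the start z is up, back against the fixed jaw, milled face to the sliding jaw, x along the holder's x. Laid flat it is 20 mm high, 38 mm between the jaws
- handpiece: black and orange rotary handpiece lying on the bench, 144 x 24 x 19 mm, bystander
- plaster_cast: white plaster jaw model, 67 x 66 x 28 mm, bystander
- green_cast: green plaster jaw model, 64 x 63 x 26 mm, bystander
- paste_pot: orange pot with black lid, 49 mm across, 52 mm high, bystander

How it is judged:
By the outcome, as a careful person would: the job done as asked, in the order asked, and still so for the second after the job is handed in, with the robot touching nothing.
It also fails if it takes over 56 s, if anything falls off the work surface, if the arm or the gripper's body presses on something with over 40 N, if the wrist force passes 120 N, or if a joint passes its speed limit or range.

## Working session

There is one attempt and no reset: what is moved stays moved. The work goes in short steps, Python scripts to look and compute and a tool call to move; the robot and the scene stay as the last step left them, time stands still between calls to the robot, and variables do not carry over. Pictures are saved under pics/ and viewed, at most 10 in all, crops included, and the job is handed in when it is done.

Besides the shell and the picture viewer there is one more tool, called after ">>>" as a command line: name --argument value ..., lists and objects as JSON in quotes. apply_moves: Moves the arm, as the interface text tells. Its arguments: {"type":"object","properties":{"plan":{"type":"array","items":{"type":"array"}},"fingers":{"type":"number"},"force":{"type":"number"}},"required":["plan"]}

```bash
ls; mkdir -p pics; cat > h.py <<'E'
import numpy as np, cv2
from cell import env
from scipy.spatial.transform import Rotation as R
def look(cam,names,save=None):
    p=env.camera(cam)
    if save: cv2.imwrite('pics/'+save,cv2.cvtColor(p['image'],cv2.COLOR_RGB2BGR))
    for n in names:
        for d in env.pinpoint(n,p)[:2]: print(cam,n,np.round(d['xyz'],4),round(d['score'],2))
    return p
E
python3 - <<'E'
from h import *
s=env.sense(); print(s['t'],s['ee_pos'],s['ee_rot'],R.from_rotvec(s['ee_rot']).as_matrix().round(3))
N=['holder','jaw','lever_knob','blank_centre','handpiece','plaster_cast','green_cast','paste_pot']
a=look('scene',N,'s0.png');b=look('top',N,'t0.png')
for p in(a,b): print(p['fovy'],p['cx'],p['cy'],p['pose'].round(3).tolist(),[k for k in p])
cv2.imwrite('pics/both0.png',cv2.resize(np.vstack([cv2.imread('pics/s0.png'),cv2.imread('pics/t0.png')]),(400,600)))
E
```

```text
pics
0.0 [ 0.15328538 -0.60577925  0.40391283] [-3.11610772e+00 -3.88105313e-01  3.23992272e-04] [[ 0.969  0.245 -0.   ]
 [ 0.245 -0.969  0.001]
 [-0.    -0.001 -1.   ]]
scene holder [0.5081 0.0924 0.0049] 0.92
scene holder [ 0.5371 -0.3352  0.0006] 0.74Traceback (most recent call last):
  File "<stdin>", line 4, in <module>
  File "h.py", line 8, in look
    for d in env.pinpoint(n,p)[:2]: print(cam,n,np.round(d['xyz'],4),round(d['score'],2))
             ~~~~~~~~~~~~^^^^^
ValueError: it knows: blank_centre, green_cast, handpiece, holder, lever_knob, paste_pot, plaster_cast
```

```bash
python3 - <<'E'
from h import *
N=['holder','lever_knob','blank_centre','handpiece','plaster_cast','green_cast','paste_pot']
a=look('scene',N,'s0.png');b=look('top',N,'t0.png')
for p in(a,b): print(p['fovy'],p['cx'],p['cy'],p['pose'].round(3).tolist(),[k for k in p])
E
```

```text
scene lever_knob [0.4493 0.0995 0.0707] 0.43
scene blank_centre [0.5143 0.0637 0.0594] 0.7
scene handpiece [ 0.4806 -0.1923  0.0024] 0.49
scene plaster_cast [ 0.6869 -0.2102  0.0014] 0.66
scene green_cast [0.6477 0.4191 0.0007] 0.83
scene green_cast [ 0.4809 -0.1949  0.001 ] 0.52
scene paste_pot [ 0.689  -0.2096  0.002 ] 0.51
scene paste_pot [ 0.5367 -0.3333  0.0013] 0.49
top holder [ 0.5096  0.0914 -0.0008] 0.94
top holder [ 0.4821 -0.1897  0.0023] 0.47
top lever_knob [0.4525 0.1027 0.0739] 0.44
top blank_centre [0.5202 0.066  0.0539] 0.67
top handpiece [ 0.4822 -0.1912  0.0014] 0.75
top handpiece [ 0.6868 -0.2105  0.0013] 0.17
top plaster_cast [ 6.887e-01 -2.086e-01 -2.000e-04] 0.79
top green_cast [0.6489 0.42   0.0011] 0.84
top paste_pot [ 0.5402 -0.3319 -0.0043] 0.55
43.28228189897453 253.12888256735314 190.94969968136064 [[-0.678, 0.548, -0.49, -0.113], [-0.735, -0.509, 0.448, 0.679], [-0.003, 0.664, 0.748, 1.145], [0.0, 0.0, 0.0, 1.0]] ['image', 'fovy', 'cx', 'cy', 'pose', 'shot']
45.76716271670708 254.81857028998087 194.98271520921318 [[-0.089, 0.974, -0.21, 0.251], [-0.996, -0.088, 0.016, 0.058], [-0.002, 0.21, 0.978, 1.515], [0.0, 0.0, 0.0, 1.0]] ['image', 'fovy', 'cx', 'cy', 'pose', 'shot']
```

View pics/t0.png

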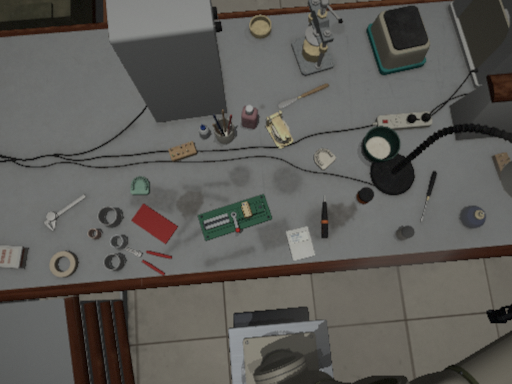

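View pics/s0.png

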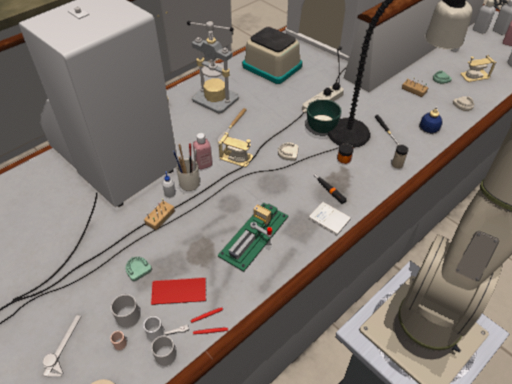

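The top view shows the holder's green base at about (198–271, 196–240) px. The blank is at (247,210), and the lever knob at (237,229) points toward the robot. I'll get the yaw next.

```bash
cat >> h.py <<'E'
def ray(p,uv,z,T=None):
    T=p['pose'] if T is None else T
    f=192/np.tan(np.radians(p['fovy'])/2)
    d=T[:3,:3]@np.array([(uv[0]-p['cx'])/f,-(uv[1]-p['cy'])/f,-1])
    o=T[:3,3]; return o+d*(z-o[2])/d[2]
def tcp():
    s=env.sense(); T=np.eye(4);T[:3,:3]=R.from_rotvec(s['ee_rot']).as_matrix();T[:3,3]=s['ee_pos'];return T
def mv(xyz,yaw=None):  # shift in tool frame from current to world TCP
    T=tcp(); print('shift',np.round(T[:3,:3].T@(np.array(xyz)-T[:3,3]),4))
    x=T[:3,0]; print('tool x yaw',round(np.arctan2(x[1],x[0]),4),'pos',T[:3,3].round(4))
E
python3 - <<'E'
from h import *
p=env.camera('top'); m=env.regions_of('holder',p)[0]['pixels'].astype(np.uint8)
c=np.argwhere(m)[:,::-1]
# silhouette: use green
P=np.array([ray(p,uv,0.02)[:2] for uv in c]).astype(np.float32)
r=cv2.minAreaRect(P); print(r); print(cv2.boxPoints(r))
mv([0.47,0.09,0.42])
w=env.camera('wrist'); print(w['T_tool_cam'].round(3),w['fovy'],w['cx'],w['cy'])
E
```

```text
((0.5027472972869873, 0.10664843767881393), (0.10135975480079651, 0.23559518158435822), 13.687530517578125)
[[ 0.42563266  0.20910844]
 [ 0.48138076 -0.01979599]
 [ 0.57986194  0.00418843]
 [ 0.52411383  0.23309286]]
shift [ 0.4777 -0.597  -0.0153]
tool x yaw 0.2478 pos [ 0.1533 -0.6059  0.4048]
[[ 0.     0.966  0.259  0.065]
 [ 1.     0.    -0.002  0.001]
 [-0.002  0.259 -0.966  0.031]
 [ 0.     0.     0.     1.   ]] 70.731234590451 257.46619135161524 190.27732752087815
```

>>> apply_moves --plan '[[[0.2,-0.238,0],0],[[0.2,-0.238,0],0],[[0.2,-0.238,0],0],[[0.2,-0.238,0],0],[[0.2,-0.238,0],0],[[0.2,-0.238,0],0],[[0.2,-0.238,0],0],[[0.2,-0.238,0],0]]'

```text
t: 1.72
ee_pos: [0.291, -0.3217, 0.4051]
ee_rot: [3.116, 0.395, 0.001]
force: [1.6, -0.7, 1.5]
gripper_width: 0.996
finger_force: 0.0
```

>>> apply_moves --plan '[[[0.2,-0.238,0],0],[[0.2,-0.238,0],0],[[0.2,-0.238,0],0],[[0.2,-0.238,0],0],[[0.2,-0.238,0],0],[[0.2,-0.238,0],0],[[0.2,-0.238,0],0],[[0.2,-0.238,0],0]]'

```text
t: 2.38
ee_pos: [0.4255, -0.0413, 0.4053]
ee_rot: [3.117, 0.396, 0.003]
force: [0.6, -1.2, -0.3]
gripper_width: 0.999
finger_force: 0.0
```

>>> apply_moves --plan '[[[0.097,-0.116,0],0],[[0.097,-0.116,0],0],[[0.097,-0.116,0],0],[[0.097,-0.116,0],0],[[0.097,-0.116,0],0],[[0.097,-0.116,0],0]]' --fingers 0.6

```text
t: 2.88
ee_pos: [0.4901, 0.0913, 0.4046]
ee_rot: [-3.116, -0.393, 0.001]
force: [-0.6, -0.4, 0.7]
gripper_width: 0.399
finger_force: 0.0
```

```bash
python3 - <<'E'
from h import *
T=tcp(); p=look('wrist',['holder','lever_knob','blank_centre'],'w1.png'); print(env.sense()['t'],env.sense()['q'])
Tc=T@p['T_tool_cam']
m=env.regions_of('holder',p)[0]['pixels']; P=np.array([ray(p,uv,0.018,Tc)[:2] for uv in np.argwhere(m)[:,::-1]]).astype(np.float32)
r=cv2.minAreaRect(P); print(r)
for n in ('blank_centre','lever_knob'):
  for d in env.regions_of(n,p)[:1]:
    c=np.argwhere(d['pixels'])[:,::-1]; print(n,c.min(0),c.max(0),c.mean(0),len(c))
mv([0,0,0])
E
```

```text
wrist holder [ 0.5082  0.0905 -0.0012] 0.82
wrist lever_knob [0.4506 0.1007 0.0739] 0.83
wrist blank_centre [0.5211 0.0666 0.0566] 0.8
3.0833 [ 0.57300814  0.13019911 -0.89746975  1.75118676  0.10622285  1.3105493
 -1.67280395]Traceback (most recent call last):
  File "<stdin>", line 4, in <module>
IndexError: list index out of range
```

View pics/w1.png

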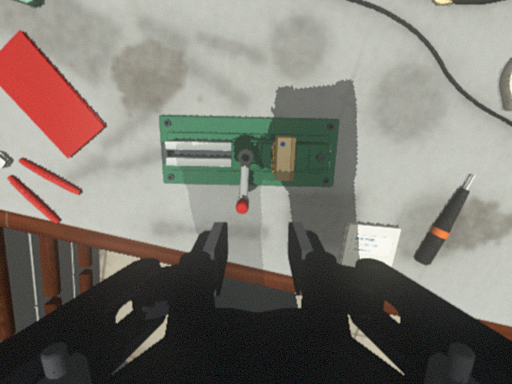

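The wrist view shows the base at (160–338, 115–187) px, the knob at (243,207) and the blank at (284,155). The holder is nearly parallel to the tool axes, so I'll fit the base edges for an accurate yaw.

```bash
python3 - <<'E'
from h import *
T=tcp(); p=env.camera('wrist'); Tc=T@p['T_tool_cam']
h=cv2.cvtColor(p['image'],cv2.COLOR_RGB2HSV); g=((h[...,0]>60)&(h[...,0]<95)&(h[...,1]>110)).astype(np.uint8)
n,l,s,c=cv2.connectedComponentsWithStats(cv2.morphologyEx(g,cv2.MORPH_OPEN,np.ones((3,3)))); k=1+s[1:,4].argmax(); print(s[k])
P=np.array([ray(p,uv,0.018,Tc)[:2] for uv in np.argwhere(l==k)[:,::-1]]).astype(np.float32)
print(cv2.minAreaRect(P))
L=(l==k)
for nm,f in(('top',lambda u:np.where(L[:,u])[0].min()),('bot',lambda u:np.where(L[:,u])[0].max())):
    us=np.r_[170:215,262:325]; Q=np.array([ray(p,(u,f(u)),0.018,Tc)[:2] for u in us]).astype(np.float32)
    v=cv2.fitLine(Q,cv2.DIST_HUBER,0,.01,.01).ravel(); print(nm,v, np.arctan(-v[0]/v[1]))
mv([0.4505,0.1005,0.2325])
# blank top contour ivory
for n in('blank_centre','lever_knob'):
  r=env.regions_of(n,p)
  if r:
    c=np.argwhere(r[0]['pixels'])[:,::-1]; print(n,c.min(0),c.max(0),c.mean(0),len(c))
    z=.078 if n[0]=='b' else .0835
    print(cv2.minAreaRect(np.array([ray(p,u,z,Tc)[:2] for u in c]).astype(np.float32)))
for n in('holder','lever_knob','blank_centre'):
  for d in env.pinpoint(n,p)[:1]: print(n,d['xyz'])
E
```

```text
Traceback (most recent call last):
ValueError: attempt to get argmax of an empty sequence
```

```bash
python3 - <<'E'
from h import *
T=tcp(); p=env.camera('wrist'); Tc=T@p['T_tool_cam']
im=p['image'].astype(int); print(im[125,200],im[178,310],im[178,200],im[100,200]) 
g=(im[...,1]-im[...,0]>18).astype(np.uint8); 
n,l,s,c=cv2.connectedComponentsWithStats(g); 
k=1+s[1:,4].argmax(); print(s[k]); L=l==k
for nm,f in(('top',lambda u:np.where(L[:,u])[0].min()),('bot',lambda u:np.where(L[:,u])[0].max())):
    us=np.r_[170:215,262:325]; Q=np.array([ray(p,(u,f(u)),0.018,Tc)[:2] for u in us if L[:,u].any()]).astype(np.float32)
    v=cv2.fitLine(Q,cv2.DIST_HUBER,0,.01,.01).ravel(); print(nm,v, np.arctan(-v[0]/v[1]))
print(cv2.minAreaRect(np.array([ray(p,uv,0.018,Tc)[:2] for uv in np.argwhere(L)[:,::-1]]).astype(np.float32)))
mv([0.4505,0.1005,0.2325])
for n in('blank_centre','lever_knob'):
  r=env.regions_of(n,p)
  if r:
    c=np.argwhere(r[0]['pixels'])[:,::-1]; print(n,c.min(0),c.max(0),c.mean(0),len(c))
    z=.078 if n[0]=='b' else .0835
    print(cv2.minAreaRect(np.array([ray(p,u,z,Tc)[:2] for u in c]).astype(np.float32)))
for n in('holder','lever_knob','blank_centre'):
  for d in env.pinpoint(n,p)[:1]: print(n,d['xyz'])
E
```

```text
[ 84 137 107] [51 78 58] [ 77 122  95] [185 187 178]
[ 156  115  180   71 7935]
top [ 0.22537927 -0.9742711   0.5516971   0.1142336 ] 0.22733231
bot [ 0.23418547 -0.97219193  0.46357727  0.10999913] 0.23638067
((0.5087243914604187, 0.10796203464269638), (0.08873222023248672, 0.22837361693382263), 13.22583293914795)
shift [-0.0354 -0.0208  0.1723]
tool x yaw 0.2462 pos [0.4898 0.0891 0.4048]
blank_centre [271 135] [292 179] [281.65668203 157.24769585] 868
((0.5191847085952759, 0.06781090795993805), (0.04853341355919838, 0.022176621481776237), 13.250648498535156)
lever_knob [234 148] [250 211] [241.33554817 177.59966777] 602
((0.4847410321235657, 0.10390765219926834), (0.0712595209479332, 0.016185298562049866), 11.703071594238281)
holder [0.5092, 0.0933, 0.003]
lever_knob [0.4513, 0.1015, 0.0732]
blank_centre [0.5209, 0.0649, 0.0588]
```

>>> apply_moves --plan '[[[-0.02,-0.012,0.03],0.015],[[-0.035,-0.021,0.06],0.015],[[-0.035,-0.021,0.095],0.015],[[-0.035,-0.021,0.13],0.015],[[-0.035,-0.021,0.13],0.015],[[-0.035,-0.021,0.13],0.015]]' --fingers 0.68

```text
t: 3.98
ee_pos: [0.4505, 0.1017, 0.2744]
ee_rot: [-3.119, -0.366, 0.005]
force: [-0.0, 0.9, 1.1]
gripper_width: 0.323
finger_force: 0.0
```

```bash
python3 - <<'E'
from h import *
T=tcp(); p=look('wrist',['lever_knob','blank_centre'],'w2.png'); mv([0.451,0.101,0.2325])
E
```

```text
wrist lever_knob [0.45   0.0985 0.0735] 0.92
wrist blank_centre [0.5184 0.0665 0.056 ] 0.97
shift [-0.0012  0.0008  0.0444]
tool x yaw 0.2327 pos [0.4519 0.102  0.2769]
```

View pics/w2.png

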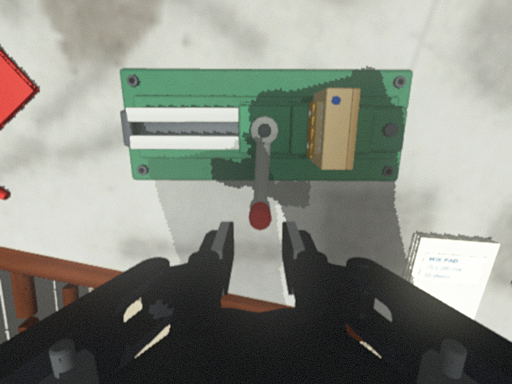

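>>> apply_moves --plan '[[[0,0,0.02],0],[[0,0,0.042],0],[[0,0,0.042],0],[[0,0,0.042],0]]'

```text
t: 4.47
ee_pos: [0.4512, 0.1018, 0.2337]
ee_rot: [-3.12, -0.365, -0.0]
force: [0.6, 1.1, 1.1]
gripper_width: 0.317
finger_force: 0.0
```

>>> apply_moves --plan '[[[0,0,0],0],[[0,0,0],0],[[0,0,0],0],[[0,0,0],0],[[0,0,0],0]]' --fingers 1.0 --force 20

```text
t: 4.88
ee_pos: [0.4515, 0.102, 0.2341]
ee_rot: [3.12, 0.365, 0.004]
force: [-1.5, -0.4, 8.1]
gripper_width: 0.158
finger_force: 20.4
```

>>> apply_moves --plan '[[[0.0003,-0.006,-0.001],0.11],[[0.0013,-0.012,-0.002],0.22],[[0.003,-0.0178,-0.002],0.33],[[0.0052,-0.0234,-0.002],0.44],[[0.0081,-0.0287,-0.002],0.55],[[0.0115,-0.0337,-0.002],0.66],[[0.0155,-0.0383,-0.002],0.77],[[0.02,-0.0424,-0.002],0.88]]'

```text
t: 5.55
ee_pos: [0.4581, 0.1412, 0.2327]
ee_rot: [3.034, -0.79, -0.006]
force: [-1.3, -0.6, 26.2]
gripper_width: 0.164
finger_force: 23.3
```

>>> apply_moves --plan '[[[0.0003,-0.0055,0],0.1],[[0.0011,-0.0109,0],0.2],[[0.0025,-0.0163,0],0.3],[[0.0043,-0.0214,0],0.4],[[0.0067,-0.0264,0],0.5],[[0.0096,-0.0311,0],0.6],[[0.0129,-0.0354,0],0.69],[[0.0129,-0.0354,0],0.69]]'

```text
t: 6.22
ee_pos: [0.4819, 0.1611, 0.2255]
ee_rot: [2.858, -1.234, -0.066]
force: [0.4, -3.9, 17.7]
gripper_width: 0.158
finger_force: 33.8
```

```bash
python3 - <<'E'
from h import *
s=env.sense();print(s['t'],s['q'],s['force'],s['moment'])
mv([0,0,0]); p=look('wrist',['lever_knob','blank_centre'],'w3.png');look('top',['lever_knob','blank_centre'])
E
```

```text
6.2167 [-0.97052672  0.32130741  0.64540738  1.96658128 -0.24169161  0.97955499
 -2.58981212] [ 0.39292325 -3.90617685 17.71302756] [-0.70096221 -0.23393468  0.06183985]
shift [-0.2065  0.4512  0.2506]
tool x yaw -0.8158 pos [0.4819 0.1611 0.2255]
wrist lever_knob [0.4727 0.1559 0.0724] 0.88
wrist blank_centre [0.5181 0.0667 0.0564] 0.6
top lever_knob [0.4782 0.1586 0.0733] 0.47
top blank_centre [0.5212 0.0657 0.0565] 0.67
top blank_centre [0.6449 0.4203 0.0024] 0.33
```

View pics/w3.png

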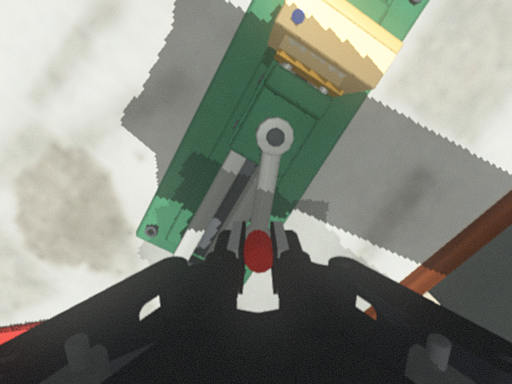

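The tool sits on the knob, and the lever is at about 1.2 rad. Joint 7 is close to its limit, so I'll back off and regrip with the tool turned the other way.

>>> apply_moves --plan '[[[0,0,0],-0.1],[[0,0,0],-0.2],[[0,0,-0.01],-0.3],[[0,0,-0.05],-0.4],[[0,0,-0.08],-0.5],[[0,0,-0.08],-0.6]]' --fingers 0.6

```text
t: 7.02
ee_pos: [0.4858, 0.1614, 0.3072]
ee_rot: [3.11, -0.326, -0.076]
force: [1.2, 1.4, 0.4]
gripper_width: 0.4
finger_force: 0.0
```

```bash
python3 - <<'E'
from h import *
s=env.sense();print(s['t'],s['q'],s['force'],s['ee_rot']); mv([0.4916,0.166,0.2355])
E
```

```text
7.0167 [-0.91809985  0.19436038  0.57082692  1.88448789 -0.12460852  1.1456791
 -2.07850717] [1.24062304 1.3572766  0.35810984] [ 3.10977875 -0.32594255 -0.07559109]
shift [ 0.008  -0.007   0.0713]
tool x yaw -0.2093 pos [0.4858 0.1614 0.3072]
```

>>> apply_moves --plan '[[[0,0,0],-0.12],[[0,0,0],-0.24],[[0,0,0],-0.36],[[0,0,0],-0.48],[[0,0,0],-0.6],[[0,0,0],-0.72],[[0,0,0],-0.84],[[0,0,0],-0.96]]'

```text
t: 7.68
ee_pos: [0.4839, 0.1612, 0.3016]
ee_rot: [-2.912, -1.151, 0.09]
force: [0.2, 0.8, 0.1]
gripper_width: 0.401
finger_force: 0.0
```

```bash
python3 - <<'E'
from h import *
s=env.sense();print(s['t'],s['q'],s['force'],s['ee_rot']); mv([0.4916,0.166,0.2355]);print(tcp()[:3,2])
E
```

```text
7.6833 [-0.82305546  0.19246672  0.46194976  1.88734381 -0.10295416  1.14116787
 -1.13843426] [0.21568555 0.79381592 0.13789255] [-2.91233176 -1.15091933  0.08974372]
shift [0.0122 0.0037 0.0655]
tool x yaw 0.7534 pos [0.4839 0.1612 0.3016]
[-0.05649598 -0.01286071 -0.99831999]
```

```bash
cat >> h.py <<'E'
O=np.array([0.509,0.092]); TH=0.231
ex=np.array([np.cos(TH),np.sin(TH)]); ey=np.array([-np.sin(TH),np.cos(TH)])
def W(hx,hy,z): return np.r_[O+hx*ex+hy*ey,z]
def H(w): d=np.asarray(w)[:2]-O; return np.r_[d@ex,d@ey,w[2]]
def T0(n=4):
    T=tcp(); return T
def gp(name,target,T=None):  # tool shift to bring grasp point to world target
    T=tcp() if T is None else T
    g=T[:3,3]+.155*T[:3,2]
    print(name,'shift',np.round(T[:3,:3].T@(np.array(target)-g),4))
def st():
    T=tcp(); g=T[:3,3]+.155*T[:3,2]; x=T[:3,0]
    s=env.sense(); print('t',round(s['t'],2),'yaw-TH',round(np.arctan2(x[1],x[0])-TH,3),'grasp H(mm)',np.round(H(g)*1000,1),'q',s['q'].round(2),'F',s['force'].round(1),'z',T[:3,2].round(3))
    return T
E
python3 - <<'E'
from h import *
st(); gp('knob',[.473,.158,.117])
E
```

```text
t 7.68 yaw-TH 0.522 grasp H(mm) [-17.6  73.2 146.9] q [-0.82  0.19  0.46  1.89 -0.1   1.14 -1.14] F [0.2 0.8 0.1] z [-0.056 -0.013 -0.998]
knob shift [-0.0009  0.0003  0.03  ]
```

>>> apply_moves --plan '[[[0,0,0],-0.12],[[0,0,0],-0.24],[[0,0,0],-0.36],[[0,0,0],-0.48],[[0,0,0],-0.6],[[0,0,0],-0.72],[[0,0,0],-0.84],[[0,0,0],-0.96]]'

```text
t: 8.35
ee_pos: [0.4839, 0.1612, 0.3016]
ee_rot: [-2.035, -2.347, 0.073]
force: [-0.1, 0.1, 0.3]
gripper_width: 0.401
finger_force: 0.0
```

>>> apply_moves --plan '[[[0,0,0],-0.12],[[0,0,0],-0.24],[[0,0,0],-0.27],[[0,0,0],-0.27]]'

```text
t: 8.68
ee_pos: [0.4839, 0.1612, 0.3016]
ee_rot: [-1.704, -2.591, 0.065]
force: [0.4, 0.2, 0.8]
gripper_width: 0.4
finger_force: 0.0
```

```bash
python3 - <<'E'
from h import *
st(); p=look('wrist',['lever_knob','blank_centre']);st(); gp('knob',[.473,.158,.117])
E
```

```text
t 8.68 yaw-TH 1.747 grasp H(mm) [-17.6  73.1 146.8] q [-0.71  0.19  0.34  1.88 -0.08  1.14  0.06] F [0.4 0.2 0.8] z [-0.056 -0.013 -0.998]
wrist lever_knob [0.4757 0.161  0.0733] 0.85
wrist blank_centre [0.5181 0.0658 0.0565] 0.85
t 8.83 yaw-TH 1.744 grasp H(mm) [-17.7  73.  146.5] q [-0.71  0.19  0.34  1.88 -0.08  1.14  0.06] F [-0.4 -0.2  0.2] z [-0.057 -0.014 -0.998]
knob shift [-0.0004 -0.0006  0.0296]
```

>>> apply_moves --plan '[[[-0.001,0.0015,0.035],0],[[-0.001,0.0015,0.066],0],[[-0.001,0.0015,0.066],0],[[-0.001,0.0015,0.066],0]]'

```text
t: 9.17
ee_pos: [0.4813, 0.1596, 0.2344]
ee_rot: [-1.706, -2.587, 0.072]
force: [0.6, 0.5, 0.1]
gripper_width: 0.395
finger_force: 0.0
```

>>> apply_moves --plan '[[[0,0,0],0],[[0,0,0],0],[[0,0,0],0],[[0,0,0],0],[[0,0.005,0],0.05],[[0,0.01,0],0.1],[[0,0.015,0],0.15],[[0,0.0195,0],0.174]]' --fingers 1.0 --force 30

```text
t: 9.83
ee_pos: [0.4999, 0.1685, 0.2356]
ee_rot: [-1.929, -2.431, 0.07]
force: [-6.0, -0.5, 14.9]
gripper_width: 0.156
finger_force: 30.6
```

>>> apply_moves --plan '[[[0,0,0],0],[[0,0,0],0]]'

```text
t: 10.0
ee_pos: [0.5003, 0.1685, 0.2357]
ee_rot: [-1.927, -2.435, 0.068]
force: [-2.4, 1.2, 12.5]
gripper_width: 0.154
finger_force: 30.2
```

```bash
python3 - <<'E'
from h import *
st(); p=look('wrist',['lever_knob','blank_centre'],'w4.png');st()
E
```

```text
t 10.0 yaw-TH 1.571 grasp H(mm) [ 0.4 76.6 81. ] q [-0.71  0.31  0.35  1.89 -0.14  1.01 -0.07] F [-2.4  1.2 12.5] z [-0.055 -0.012 -0.998]
wrist lever_knob [0.4902 0.1629 0.0709] 0.68
t 10.15 yaw-TH 1.572 grasp H(mm) [ 0.3 76.6 81. ] q [-0.71  0.31  0.35  1.89 -0.14  1.01 -0.07] F [-2.4  3.1 12.3] z [-0.055 -0.012 -0.998]
```

View pics/w4.png

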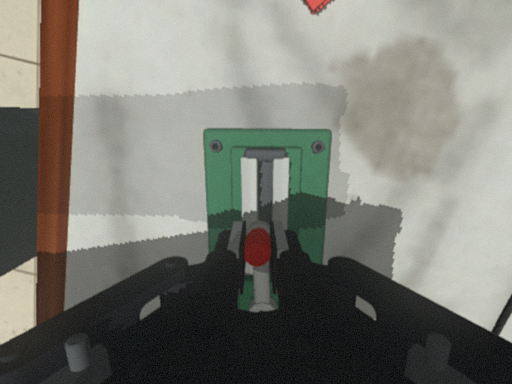

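The lever lines up with the bed, so it's unlocked. The knob is at about (258,245) px, between the pads. Next I'll pull the jaw open.

>>> apply_moves --plan '[[[0.006,0,-0.001],0],[[0.012,0,-0.0015],0],[[0.018,0,-0.0015],0],[[0.024,0,-0.0015],0],[[0.03,0,-0.0015],0],[[0.035,0,-0.0015],0],[[0.037,0,-0.0015],0],[[0.037,0,-0.0015],0]]'

```text
t: 10.82
ee_pos: [0.4918, 0.2031, 0.236]
ee_rot: [-1.929, -2.435, 0.072]
force: [1.3, -4.2, 5.7]
gripper_width: 0.16
finger_force: 29.7
```

```bash
python3 - <<'E'
from h import *
st(); p=look('top',['lever_knob','blank_centre']);
E
```

```text
t 10.82 yaw-TH 1.571 grasp H(mm) [ -0.3 111.8  81.3] q [-0.76  0.32  0.33  1.88 -0.13  1.02 -0.14] F [ 1.3 -4.2  5.7] z [-0.056 -0.015 -0.998]
top blank_centre [0.5222 0.0643 0.0534] 0.51
```

```bash
python3 - <<'E'
from h import *
gp('up',W(-.0003,.1118,.14));gp('over',W(.004,-.025,.14)); gp('down',W(.004,-.025,.066))
E
```

```text
up shift [-0.0001 -0.0034 -0.0586]
over shift [-0.1369  0.001  -0.0587]
down shift [-0.1368  0.0052  0.0152]
```

>>> apply_moves --plan '[[[0,0,0],0],[[0,0,0],0],[[0,-0.0012,-0.02],0],[[0,-0.0034,-0.0586],0],[[-0.02,-0.0034,-0.0586],0],[[-0.06,-0.001,-0.0586],0],[[-0.1,0.001,-0.0586],0],[[-0.137,0.001,-0.0586],0]]' --fingers 0.25

```text
t: 11.63
ee_pos: [0.5272, 0.0698, 0.294]
ee_rot: [-1.926, -2.435, 0.072]
force: [-0.0, -0.4, -0.4]
gripper_width: 0.754
finger_force: 0.0
```

>>> apply_moves --plan '[[[0,0,0],0],[[0,0,0],0],[[0,0,0],0]]'

```text
t: 11.88
ee_pos: [0.5268, 0.072, 0.2936]
ee_rot: [-1.926, -2.434, 0.072]
force: [-0.1, 0.7, -0.2]
gripper_width: 0.75
finger_force: 0.0
```

```bash
python3 - <<'E'
from h import *
T=st(); p=look('wrist',['lever_knob','blank_centre'],'w5.png');gp('down',W(.004,-.025,.066))
print(H(env.pinpoint('blank_centre',p)[0]['xyz']))
E
```

```text
t 11.88 yaw-TH 1.572 grasp H(mm) [  3.5 -23.6 138.9] q [-0.6   0.25  0.43  1.84 -0.11  1.14  0.11] F [-0.1  0.7 -0.2] z [-0.058 -0.014 -0.998]
wrist lever_knob [0.4815 0.201  0.0708] 0.87
wrist blank_centre [0.5207 0.0645 0.0585] 0.59
down shift [-0.0022  0.0047  0.0727]
[ 0.00509307 -0.02944827  0.0585    ]
```

View pics/w5.png

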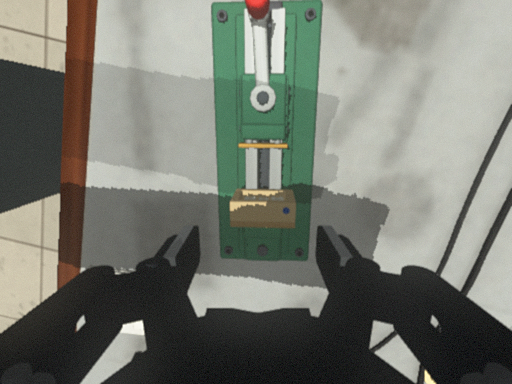

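The jaw is fully open: brass face at (263,145) px, blank at (264,208). Next I'll go down, grip the blank by its ends and lift.

>>> apply_moves --plan '[[[-0.002,0.002,0.03],0],[[-0.002,0.005,0.06],0],[[-0.002,0.005,0.0727],0],[[-0.002,0.005,0.0727],0],[[-0.002,0.005,0.0727],0]]'

```text
t: 12.5
ee_pos: [0.528, 0.07, 0.2207]
ee_rot: [-1.925, -2.435, 0.074]
force: [0.2, 0.2, 0.2]
gripper_width: 0.752
finger_force: 0.0
```

>>> apply_moves --plan '[[[0,0,0],0],[[0,0,0],0],[[0,0,0],0],[[0,0,0],0],[[0,0,0],0]]' --fingers 1.0 --force 30

```text
t: 12.92
ee_pos: [0.5288, 0.0697, 0.2224]
ee_rot: [-1.928, -2.435, 0.069]
force: [-1.5, 0.6, 7.3]
gripper_width: 0.56
finger_force: 31.4
```

```bash
python3 - <<'E'
from h import *
st();s=env.sense();print(s['gripper_width']*85,s['finger_force'],s['moment'])
g=tcp();G=H(g[:3,3]+.155*g[:3,2])
for dx,dy,dz in((0,0,.04),(-G[0],.0345,.04),(-G[0],.0345,.003),(-G[0],.0345,0)): gp((dx,dy,dz),W(G[0]+dx,G[1]+dy,G[2]+dz))
E
```

```text
t 12.92 yaw-TH 1.572 grasp H(mm) [  5.4 -26.2  67.6] q [-0.57  0.35  0.42  1.89 -0.16  0.99  0.15] F [-1.5  0.6  7.3] z [-0.055 -0.013 -0.998]
47.60159312637813 31.350758610540197 [0.18219703 0.25232151 0.01800271]
(0, 0, 0.04) shift [-0.     -0.0023 -0.0399]
(np.float64(-0.005386590227595916), 0.0345, 0.04) shift [ 0.0345 -0.0076 -0.0396]
(np.float64(-0.005386590227595916), 0.0345, 0.003) shift [ 0.0345 -0.0055 -0.0027]
(np.float64(-0.005386590227595916), 0.0345, 0) shift [ 0.0345 -0.0054  0.0003]
```

>>> apply_moves --plan '[[[0,-0.0012,-0.02],0],[[0,-0.0023,-0.04],0],[[0,-0.0023,-0.04],0],[[0.012,-0.003,-0.04],0],[[0.024,-0.004,-0.04],0],[[0.034,-0.0053,-0.04],0],[[0.034,-0.0053,-0.04],0],[[0.034,-0.0053,-0.04],0]]'

```text
t: 13.58
ee_pos: [0.5169, 0.103, 0.2605]
ee_rot: [-1.924, -2.436, 0.074]
force: [0.7, -0.5, -0.7]
gripper_width: 0.563
finger_force: 31.3
```

```bash
python3 - <<'E'
from h import *
st();s=env.sense();print(s['gripper_width']*85,s['finger_force'])
p=look('wrist',['blank_centre'],'w6.png'); print(H(env.pinpoint('blank_centre',p)[0]['xyz']))
a=env.camera('scene'); c=env.pinpoint('blank_centre',a); print(c and H(c[0]['xyz']))
im=cv2.cvtColor(a['image'][170:300,190:320],cv2.COLOR_RGB2BGR); im=cv2.resize(im,(400,400),interpolation=cv2.INTER_CUBIC)
w=cv2.resize(cv2.imread('pics/w6.png')[130:290,170:370],(400,320)); w=cv2.copyMakeBorder(w,0,80,0,0,cv2.BORDER_CONSTANT)
cv2.imwrite('pics/c6.png',np.hstack([im,w]))
E
```

```text
t 13.58 yaw-TH 1.574 grasp H(mm) [  0.9   8.8 105.8] q [-0.64  0.28  0.41  1.88 -0.13  1.07  0.06] F [ 0.7 -0.5 -0.7] z [-0.058 -0.015 -0.998]
47.839888 31.272798038553447
wrist blank_centre [0.5076 0.0985 0.096 ] 0.79
[0.00012537 0.00664788 0.096     ]
[-0.00067035  0.004575    0.0991    ]
```

View pics/c6.png

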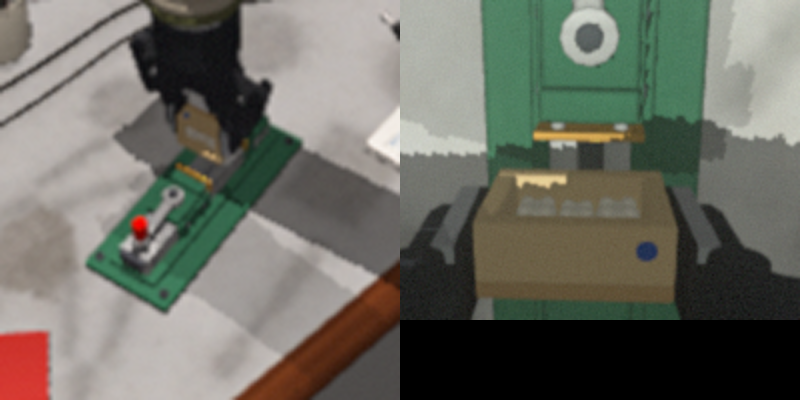

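The blank is lifted level between the pads, with the milled face toward the sliding jaw. Next I'll lower it near that jaw and stand it on the bed.

>>> apply_moves --plan '[[[0,0.001,0.02],0],[[0,0.002,0.036],0],[[0,0.002,0.038],0],[[0,0.002,0.038],0],[[0.0015,0.002,0.039],0],[[0.0027,0.002,0.04],0],[[0.0027,0.002,0.04],0],[[0.0027,0.002,0.04],0]]'

```text
t: 14.5
ee_pos: [0.5169, 0.1035, 0.222]
ee_rot: [-1.929, -2.434, 0.072]
force: [-1.5, -3.7, 8.2]
gripper_width: 0.561
finger_force: 34.9
```

```bash
python3 - <<'E'
from h import *
st()
E
```

```text
t 14.5 yaw-TH 1.57 grasp H(mm) [ 1.3  9.2 67.2] q [-0.63  0.34  0.4   1.91 -0.15  0.99  0.07] F [-1.5 -3.7  8.2] z [-0.056 -0.015 -0.998]
```

>>> apply_moves --plan '[[[0,0,0],0],[[0,0,0],0],[[0,0,0],0],[[0,-0.001,-0.02],0],[[0,-0.003,-0.05],0],[[0,-0.003,-0.07],0],[[0,-0.004,-0.07],0]]' --fingers 0.25

```text
t: 15.08
ee_pos: [0.518, 0.1048, 0.2952]
ee_rot: [-1.929, -2.437, 0.064]
force: [-0.1, 0.7, -0.4]
gripper_width: 0.747
finger_force: 0.0
```

```bash
python3 - <<'E'
from h import *
st(); p=look('wrist',['blank_centre'],'w7.png'); print(H(env.pinpoint('blank_centre',p)[0]['xyz']))
gp('a',W(0,.040,.135));gp('b',W(0,.040,.086));gp('c',W(0,.014,.086))
E
```

```text
t 15.08 yaw-TH 1.571 grasp H(mm) [  3.5  10.4 140.4] q [-0.65  0.24  0.42  1.85 -0.11  1.13  0.04] F [-0.1  0.7 -0.4] z [-0.052 -0.012 -0.999]
wrist blank_centre [0.5067 0.0973 0.055 ] 0.61
[-0.00102547  0.00568581  0.055     ]
a shift [ 0.0295 -0.0007  0.001 ]
b shift [0.0296 0.0022 0.0499]
c shift [0.0036 0.0022 0.0499]
```

View pics/w7.png

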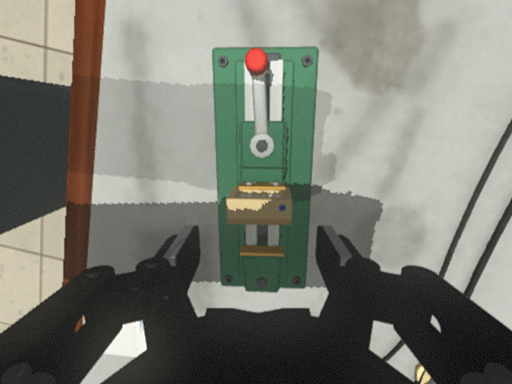

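The blank stands at (258,205) px against the sliding jaw; the fixed jaw's face is at (262,250). Next I'll tip it toward the fixed jaw with closed fingertips near its top edge.

>>> apply_moves --plan '[[[0.015,0,0],0],[[0.0295,-0.0005,0.001],0],[[0.0295,-0.0005,0.001],0],[[0.0295,-0.0005,0.001],0],[[0.0296,0.001,0.025],0],[[0.0296,0.002,0.0459],0],[[0.0296,0.002,0.0459],0],[[0.0296,0.002,0.0459],0]]' --fingers 1.0

```text
t: 15.9
ee_pos: [0.5089, 0.1321, 0.2444]
ee_rot: [-1.928, -2.432, 0.077]
force: [0.0, 0.7, 1.1]
gripper_width: 0.003
finger_force: 0.0
```

```bash
python3 - <<'E'
from h import *
st(); print(env.sense()['gripper_width']); p=look('scene',[]);c=env.pinpoint('blank_centre',p);print([H(x['xyz']).round(3) for x in c[:1]])
E
```

```text
t 15.9 yaw-TH 1.57 grasp H(mm) [-0.5 38.7 89.7] q [-0.68  0.3   0.39  1.89 -0.13  1.04  0.  ] F [0.  0.7 1.1] z [-0.06  -0.016 -0.998]
0.0029995256971373702
[array([0.   , 0.012, 0.06 ])]
```

>>> apply_moves --plan '[[[-0.008,0,0],0],[[-0.017,0,0],0],[[-0.025,0,0],0],[[-0.027,0,0],0],[[-0.027,0,0],0],[[-0.027,0,-0.01],0],[[-0.02,-0.002,-0.045],0],[[-0.02,-0.002,-0.045],0]]'

```text
t: 16.67
ee_pos: [0.5157, 0.1152, 0.2957]
ee_rot: [-1.928, -2.438, 0.063]
force: [1.2, 0.9, 0.6]
gripper_width: -0.004
finger_force: 0.0
```

```bash
python3 - <<'E'
from h import *
st(); p=look('wrist',[],'w8.png'); c=env.pinpoint('blank_centre',p);print([(H(x['xyz']).round(4),x['score']) for x in c[:2]])
a=look('scene',[],'s8.png');c=env.pinpoint('blank_centre',a);print([(H(x['xyz']).round(4),x['score']) for x in c[:2]])
im=cv2.resize(cv2.imread('pics/s8.png')[170:290,200:320],(400,400),interpolation=cv2.INTER_CUBIC)
w=cv2.resize(cv2.imread('pics/w8.png')[130:330,160:360],(400,400))
cv2.imwrite('pics/c8.png',np.hstack([im,w]))
E
```

```text
t 16.67 yaw-TH 1.572 grasp H(mm) [  3.7  21.2 140.9] q [-0.67  0.24  0.41  1.85 -0.11  1.13  0.02] F [1.2 0.9 0.6] z [-0.051 -0.011 -0.999]
[]
[(array([-0.0001, -0.018 ,  0.0513]), 0.57)]
```

View pics/c8.png

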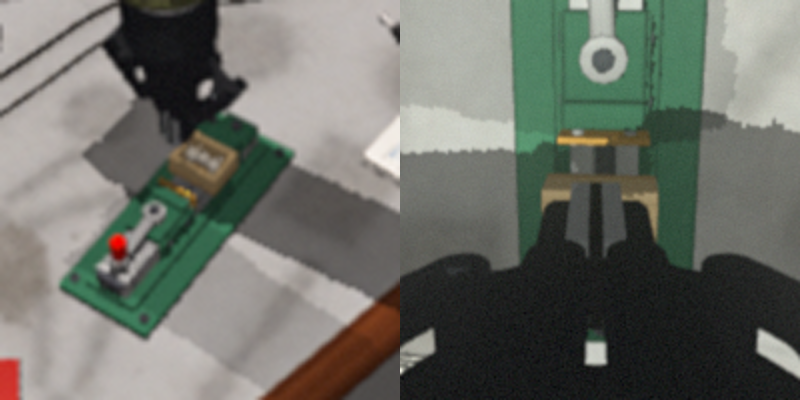

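The blank lies face up with the three teeth visible, at about (205,165) px in the left crop. It may be leaning slightly, so I'll press it down lightly near the fixed jaw and read the contact height.

```bash
python3 - <<'E'
from h import *
gp('a',W(0,-.024,.135)); gp('b',W(0,-.024,.088))
E
```

```text
a shift [-0.0441 -0.001   0.0006]
b shift [-0.0441  0.0018  0.0476]
```

>>> apply_moves --plan '[[[-0.022,0,0],0],[[-0.044,0,0.001],0],[[-0.044,0.001,0.025],0],[[-0.044,0.002,0.0475],0],[[-0.044,0.002,0.0475],0],[[-0.044,0.002,0.0475],0]]'

```text
t: 17.37
ee_pos: [0.5231, 0.0707, 0.2418]
ee_rot: [-1.926, -2.433, 0.077]
force: [0.4, 0.0, 1.1]
gripper_width: 0.002
finger_force: 0.0
```

>>> apply_moves --plan '[[[0,0,0.002],0],[[0,0,0.004],0],[[0,0,0.006],0],[[0,0,0.007],0],[[0,0,0.007],0]]'

```text
t: 17.78
ee_pos: [0.5233, 0.0707, 0.2359]
ee_rot: [-1.927, -2.435, 0.072]
force: [0.0, -0.0, 0.1]
gripper_width: 0.001
finger_force: 0.0
```

```bash
python3 - <<'E'
from h import *
st()
E
```

```text
t 17.78 yaw-TH 1.572 grasp H(mm) [ -0.1 -24.1  81.2] q [-0.59  0.32  0.43  1.9  -0.15  1.02  0.14] F [ 0.  -0.   0.1] z [-0.057 -0.014 -0.998]
```

>>> apply_moves --plan '[[[0,0,0.001],0],[[0,0,0.002],0],[[0,0,0.003],0],[[0,0,0.0035],0],[[0,0,0.0035],0]]'

```text
t: 18.2
ee_pos: [0.5234, 0.0705, 0.2333]
ee_rot: [-1.927, -2.434, 0.071]
force: [-4.3, -0.6, 12.0]
gripper_width: -0.0
finger_force: 6.3
```

```bash
python3 - <<'E'
from h import *
st(); gp('up',W(0,-.024,.135)); gp('knobover',W(-.0035,.1118,.135)); gp('knob',W(-.0035,.1118,.0815))
E
```

```text
t 18.2 yaw-TH 1.571 grasp H(mm) [  0.  -24.2  78.6] q [-0.59  0.32  0.43  1.9  -0.15  1.01  0.14] F [-4.3 -0.6 12. ] z [-0.057 -0.014 -0.998]
up shift [ 0.0002 -0.0033 -0.0563]
knobover shift [ 0.136  -0.0068 -0.0562]
knob shift [ 0.136  -0.0036 -0.0028]
```

It touches at about 60 mm, so the blank is flat on the bed. Back to the knob.

>>> apply_moves --plan '[[[0,-0.002,-0.03],0],[[0,-0.0033,-0.0563],0],[[0.03,-0.004,-0.0563],0],[[0.07,-0.004,-0.0563],0],[[0.11,-0.004,-0.0563],0],[[0.136,-0.004,-0.0563],0],[[0.136,-0.004,-0.0563],0],[[0.136,-0.004,-0.0563],0]]' --fingers 0.6

```text
t: 18.87
ee_pos: [0.4907, 0.2044, 0.2885]
ee_rot: [-1.923, -2.438, 0.073]
force: [2.0, -1.0, 0.3]
gripper_width: 0.398
finger_force: 0.0
```

```bash
python3 - <<'E'
from h import *
T=tcp(); st()
p=env.camera('wrist');c=env.pinpoint('lever_knob',p);print([(H(x['xyz']).round(4),x['score']) for x in c[:1]])
p=env.camera('top');c=env.pinpoint('lever_knob',p);print([(H(x['xyz']).round(4),x['score']) for x in c[:1]])
gp('knob',W(-.000,.1118,.0815))
E
```

```text
t 18.87 yaw-TH 1.575 grasp H(mm) [ -1.3 113.5 133.7] q [-0.78  0.25  0.35  1.84 -0.11  1.12 -0.16] F [ 2.  -1.   0.3] z [-0.057 -0.014 -0.998]
[(array([-0.0019,  0.1092,  0.0733]), 0.78)]
[]
knob shift [0.0016 0.0041 0.0522]
```

>>> apply_moves --plan '[[[0,0.0015,0.03],0],[[0,0.0025,0.052],0],[[0,0.0025,0.052],0],[[0,0.0025,0.052],0]]'

```text
t: 19.4
ee_pos: [0.4907, 0.2016, 0.2362]
ee_rot: [-1.929, -2.432, 0.076]
force: [0.2, 0.9, 0.4]
gripper_width: 0.4
finger_force: 0.0
```

>>> apply_moves --plan '[[[0,0,0],0],[[0,0,0],0],[[0,0,0],0],[[0,0,0],0],[[-0.004,0,0],0],[[-0.008,0,0],0],[[-0.012,0,0],0],[[-0.015,0,0],0]]' --fingers 1.0 --force 40

```text
t: 20.07
ee_pos: [0.4945, 0.1893, 0.2379]
ee_rot: [-1.925, -2.435, 0.067]
force: [-0.6, 5.1, 6.8]
gripper_width: 0.152
finger_force: 39.4
```

>>> apply_moves --plan '[[[-0.001,0,0],0],[[-0.002,0,0],0],[[-0.003,0,0],0],[[-0.003,0,0],0]]'

```text
t: 20.4
ee_pos: [0.4951, 0.1865, 0.2379]
ee_rot: [-1.926, -2.435, 0.067]
force: [-0.2, 3.5, 6.4]
gripper_width: 0.149
finger_force: 39.4
```

```bash
python3 - <<'E'
from h import *
T=st();print(env.sense()['force']@np.r_[ey,0])
E
```

```text
t 20.4 yaw-TH 1.572 grasp H(mm) [-0.6 95.4 83.1] q [-0.75  0.31  0.35  1.89 -0.14  1.02 -0.1 ] F [-0.2  3.5  6.4] z [-0.055 -0.011 -0.998]
3.4406323736026545
```

>>> apply_moves --plan '[[[-0.001,0,0],0],[[-0.002,0,0],0],[[-0.002,0,0],0]]'

```text
t: 20.65
ee_pos: [0.4956, 0.1846, 0.2379]
ee_rot: [-1.925, -2.435, 0.067]
force: [-1.4, 4.5, 6.6]
gripper_width: 0.152
finger_force: 39.4
```

>>> apply_moves --plan '[[[-0.0005,0,0],0],[[-0.001,0,0],0],[[-0.001,0,0],0]]'

```text
t: 20.9
ee_pos: [0.4957, 0.1841, 0.2379]
ee_rot: [-1.925, -2.435, 0.066]
force: [-1.4, 5.8, 6.9]
gripper_width: 0.152
finger_force: 39.4
```

```bash
python3 - <<'E'
from h import *
T=st();print(env.sense()['force']@np.r_[ey,0])
E
```

```text
t 20.9 yaw-TH 1.573 grasp H(mm) [-0.6 93.1 83.1] q [-0.74  0.31  0.35  1.89 -0.14  1.02 -0.09] F [-1.4  5.8  6.9] z [-0.055 -0.011 -0.998]
5.932839842198481
```

>>> apply_moves --plan '[[[-0.0005,0,0],0],[[-0.001,0,0],0],[[-0.001,0,0],0]]'

```text
t: 21.15
ee_pos: [0.4958, 0.1836, 0.2379]
ee_rot: [-1.924, -2.435, 0.066]
force: [-2.2, 8.1, 6.7]
gripper_width: 0.153
finger_force: 39.4
```

>>> apply_moves --plan '[[[-0.0005,0,0],0],[[-0.001,0,0],0],[[-0.001,0,0],0],[[-0.001,0,0],0]]'

```text
t: 21.48
ee_pos: [0.4959, 0.183, 0.238]
ee_rot: [-1.923, -2.436, 0.065]
force: [-2.0, 9.8, 7.7]
gripper_width: 0.153
finger_force: 39.4
```

```bash
python3 - <<'E'
from h import *
T=st();print(env.sense()['force']@np.r_[ey,0])
E
```

```text
t 21.48 yaw-TH 1.574 grasp H(mm) [-0.6 92.1 83.2] q [-0.74  0.31  0.35  1.89 -0.14  1.02 -0.09] F [-2.   9.8  7.7] z [-0.056 -0.01  -0.998]
9.98125635562607
```

>>> apply_moves --plan '[[[-0.0003,-0.006,0.0003],-0.11],[[-0.0013,-0.012,0.0007],-0.22],[[-0.003,-0.0178,0.001],-0.33],[[-0.0052,-0.0234,0.0013],-0.44],[[-0.0081,-0.0287,0.0016],-0.55],[[-0.0115,-0.0337,0.0019],-0.66],[[-0.0155,-0.0383,0.0022],-0.77],[[-0.02,-0.0424,0.0024],-0.88]]' --force 25

```text
t: 22.15
ee_pos: [0.4599, 0.1514, 0.238]
ee_rot: [-0.694, -3.013, 0.038]
force: [4.9, -0.1, 4.6]
gripper_width: 0.154
finger_force: 38.1
```

```bash
python3 - <<'E'
from h import *
T=st();print(env.sense()['finger_force'],env.sense()['gripper_width'])
E
```

```text
t 22.15 yaw-TH 2.457 grasp H(mm) [-42.8  69.1  83.2] q [-0.63  0.21  0.24  2.   -0.07  0.99  0.77] F [ 4.9 -0.1  4.6] z [-0.054 -0.013 -0.998]
38.13582713948563 0.15354473112863745
```

>>> apply_moves --plan '[[[-0.0003,-0.0055,0.0002],-0.1],[[-0.001,-0.0109,0.0003],-0.2],[[-0.0023,-0.0163,0.0004],-0.3],[[-0.0041,-0.0214,0.0005],-0.4],[[-0.0063,-0.0264,0.0006],-0.5],[[-0.0091,-0.0311,0.0007],-0.6],[[-0.0118,-0.0345,0.0007],-0.69],[[-0.0118,-0.0345,0.0007],-0.69]]'

```text
t: 22.82
ee_pos: [0.4565, 0.1161, 0.2384]
ee_rot: [0.365, -3.069, 0.006]
force: [11.6, 6.4, -2.6]
gripper_width: 0.155
finger_force: 36.4
```

```bash
python3 - <<'E'
from h import *
T=st()
E
```

```text
t 22.82 yaw-TH -3.136 grasp H(mm) [-53.5  35.7  83.6] q [-0.52  0.18  0.19  2.03 -0.05  0.98  1.51] F [11.6  6.4 -2.6] z [-0.05  -0.01  -0.999]
```

>>> apply_moves --plan '[[[-0.001,-0.001,0],0],[[-0.001,-0.002,0],0],[[-0.001,-0.003,0],0],[[-0.001,-0.003,0],0]]'

```text
t: 23.15
ee_pos: [0.4571, 0.1152, 0.2383]
ee_rot: [0.359, -3.067, 0.004]
force: [4.2, 12.6, 2.1]
gripper_width: 0.153
finger_force: 36.9
```

```bash
python3 - <<'E'
from h import *
T=st(); f=env.sense()['force']; print(f[:2]@ex,f[:2]@ey)
E
```

```text
t 23.15 yaw-TH -3.139 grasp H(mm) [-53.4  34.9  83.5] q [-0.52  0.19  0.2   2.03 -0.05  0.98  1.51] F [ 4.2 12.6  2.1] z [-0.052 -0.009 -0.999]
6.9837278806510605 11.313317605256925
```

>>> apply_moves --plan '[[[0,-0.001,0],0],[[0,-0.0015,0],0],[[0,-0.0015,0],0]]'

```text
t: 23.4
ee_pos: [0.4573, 0.1144, 0.2383]
ee_rot: [0.36, -3.067, 0.003]
force: [3.4, 16.7, 1.3]
gripper_width: 0.148
finger_force: 37.0
```

>>> apply_moves --plan '[[[0,0.002,0],0],[[0,0.002,0],0],[[0,0.002,0],0],[[0,0.002,-0.03],0],[[0,0.002,-0.06],0],[[0,0.002,-0.1],0],[[0,0.002,-0.13],0],[[0,0.002,-0.15],0]]' --fingers 0.6

```text
t: 24.07
ee_pos: [0.4649, 0.1143, 0.3898]
ee_rot: [0.354, -3.066, 0.011]
force: [0.5, -0.2, -0.1]
gripper_width: 0.402
finger_force: 0.0
```

>>> apply_moves --plan '[[[-0.01,0,0],0],[[-0.01,0,0],0],[[-0.01,0,0],0]]'

```text
t: 24.32
ee_pos: [0.4742, 0.1168, 0.3847]
ee_rot: [0.354, -3.061, 0.013]
force: [0.2, 0.2, 0.2]
gripper_width: 0.4
finger_force: 0.0
```

```bash
python3 - <<'E'
from h import *
T=st()
for k in range(2):
  for c in('wrist','top','scene'):
    T=tcp(); p=env.camera(c); TT=T@p['T_tool_cam'] if c=='wrist' else p['pose']
    for n in('holder','lever_knob','blank_centre'):
      r=env.pinpoint(n,p)
      if r: print(c,n,H(r[0]['xyz']).round(4),round(r[0]['score'],2))
    if k==0:
      r=env.regions_of('blank_centre',p)
      if r:
        m=r[0]['pixels']; q=np.argwhere(m)[:,::-1]
        P=np.array([H(ray(p,u,.06,TT))[:2] for u in q]).astype(np.float32)*1000
        print(c,'blank rect',cv2.minAreaRect(P), q.min(0),q.max(0), round(r[0]['score'],2))
    cv2.imwrite(f'pics/e_{c}.png',p['image'][...,::-1])
E
```

```text
t 24.32 yaw-TH -3.142 grasp H(mm) [-37.6  31.9 230. ] q [-0.53  0.06  0.21  1.83 -0.02  1.32  1.48] F [0.2 0.2 0.2] z [-0.059 -0.015 -0.998]
wrist holder [ 0.005  -0.0021  0.002 ] 0.74
wrist lever_knob [-0.0542  0.0366  0.0733] 0.96
wrist blank_centre [ 0.0003 -0.018   0.0478] 0.82
wrist blank rect ((-1.4724960327148438, -17.53446388244629), (37.782615661621094, 51.47075271606445), 88.88573455810547) [199 197] [232 240] 0.65
top holder [ 0.0043 -0.0006 -0.0009] 0.87
top blank rect ((-6.292030334472656, 16.17913818359375), (234.64466857910156, 90.03714752197266), 89.88717651367188) [197 195] [271 239] 0.7
scene holder [0.0003 0.0011 0.0028] 0.95
scene lever_knob [-0.0537  0.0348  0.0738] 0.61
scene blank_centre [-0.0004 -0.0172  0.0484] 0.46
scene blank rect ((-4.663610458374023, -12.291410446166992), (56.17649841308594, 47.607330322265625), 0.8934599161148071) [252 209] [271 226] 0.72
wrist holder [ 0.0025 -0.0021 -0.0003] 0.64
wrist lever_knob [-0.0593  0.0359  0.0721] 0.79
wrist blank_centre [ 0.0031 -0.0162  0.0488] 0.75
top holder [ 0.0027  0.0006 -0.0026] 0.68
scene holder [0.0018 0.004  0.0051] 0.62
scene lever_knob [-0.0548  0.0363  0.0717] 0.66
scene blank_centre [-0.0013 -0.0174  0.0495] 0.79
```

```bash
python3 - <<'E'
from h import *
T=tcp(); p=env.camera('wrist'); TT=T@p['T_tool_cam']; im=p['image'].astype(int)
r=env.regions_of('lever_knob',p); m=r[0]['pixels']; print(r[0]['score'],m.sum())
red=(im[...,0]-im[...,1]>60)&(im[...,0]-im[...,2]>60)
near=cv2.dilate(m.astype(np.uint8),np.ones((9,9)))>0
k=np.argwhere(red&near)[:,::-1]; print('knob H',np.mean([H(ray(p,u,.0735,TT)) for u in k],0)*1000,len(k))
a=np.array([H(ray(p,u,.0585,TT))[:2]*1000 for u in np.argwhere(m&~cv2.dilate((red).astype(np.uint8),np.ones((3,3))).astype(bool))[:,::-1]]).astype(np.float32)
for lo in(-12,-50):
  b=a[(a[:,0]<-12)&(a[:,0]>-45)]; v=cv2.fitLine(b,cv2.DIST_HUBER,0,.01,.01).ravel(); 
print('arm',v,len(b),'angle',np.arctan2(-v[1]*np.sign(v[0]),abs(v[0])),'y at pin',v[3]-v[2]*v[1]/v[0])
# gray-level bright bins: centreline y per x bin
for x in range(-45,10,8):
  s=a[(a[:,0]>=x)&(a[:,0]<x+8)]; print(x+4,s[:,1].min().round(1),s[:,1].max().round(1),s[:,1].mean().round(1)) if len(s) else None
E
```

```text
0.64 702
knob H [-52.13824077  36.17575614  73.5       ] 141
arm [  0.9991036    0.04233154 -26.806873    36.802223  ] 254 angle -0.042344194 y at pin 37.93802
-41 31.7 41.8 36.8
-33 31.7 41.9 36.8
-25 31.7 42.0 36.8
-17 31.7 42.0 36.8
-9 29.4 43.2 36.7
-1 27.1 44.4 36.0
7 27.1 44.5 36.0
```

```bash
python3 -c "
from cell import env
print(env.hand_in())"
```

```text
the job is handed in; nothing more can be done
None
```

The blank lies flat with its milled face up between the closed jaws, the lever is back at the locked position, and the job was handed in at about 25 s; hand-in returned no verdict.

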